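# Seat the matching creasing collar on the keyed arbor

## Task

On the bookbinder's cutting mat lie three white creasing collars with brass rims and a fixed upright setting arbor with two red keys. Find the one collar whose keyways both line up with the arbor's keys, lower it (do not drop it) over the shaft until it sits fully home and level on the arbor's seat, and let go. Leave the other two collars where they lie.

Things in the scene. Friction and masses are not known exactly. Their poses are not given: they have to be found in the camera images.
- arbor: Fixed. Grey foot 120 square, dark round seat 96 across, its top 15 above origin. Steel shaft 25 across, coned from 52 up to its tip at 65. Two red keys 6 wide reach 23 from the axis, towards arbor +x and +y (90 deg apart), from the seat to 45, tapered to 51 (heights above origin). Match has 4 mm play, 12 deg turn. Origin: foot's underside, on the shaft axis; z up. All sizes mm.
- collar_a: Loose collar (sizes mm), 36 tall, 0.15 to 0.31 kg. White 8-sided boss 62 across flats (flats face every 45 deg from its x) over a brass rim 82 across, 8 high. Through bore 34 across; keyways are wedge notches, full height, 14 wide at the bore, 22 wide at their end 27 from the centre. Two keyways, 180 deg apart: towards its +x and -x. Origin: centre of underside; z up.
- collar_b: Loose collar (sizes mm), 36 tall, 0.15 to 0.31 kg. White 8-sided boss 62 across flats (flats face every 45 deg from its x) over a brass rim 82 across, 8 high. Through bore 34 across; keyways are wedge notches, full height, 14 wide at the bore, 22 wide at their end 27 from the centre. Two keyways, 90 deg apart: towards its +x and +y. Origin: centre of underside; z up.
- collar_c: Loose collar (sizes mm), 36 tall, 0.15 to 0.31 kg. White 8-sided boss 62 across flats (flats face every 45 deg from its x) over a brass rim 82 across, 8 high. Through bore 34 across; keyways are wedge notches, full height, 14 wide at the bore, 22 wide at their end 27 from the centre. Two keyways, 135 deg apart: towards its +x and halfway between its +y and -x. Origin: centre of underside; z up.
Not all that is in view belongs to the job. What is shaped like the collar_b but green is not meant.

How it is judged:
By the outcome, as a careful person would: the job done as asked, in the order asked, and still so for the second after the job is handed in, with the robot touching nothing.
It also fails if it takes over 37 s, if anything falls off the work surface, if the arm or the gripper's body presses on something with over 40 N, if the wrist force passes 120 N, or if a joint passes its speed limit or range.

## Robot

A 6-joint arm with a two-finger parallel gripper is mounted at the origin on the work surface. World frame = base frame: x ahead of the robot, y to its left, z up, the work surface at z = 0. Lengths are in m, angles in rad, forces in N, time in s.
With the tool pointing down it reaches from about 0.25 to 0.775 m from the base axis. Payload 4 kg.
Tool frame: the origin (TCP) lies midway between the tips of the shut fingers; the grasp point (between the pads) lies 19 mm behind it; z points along the fingers, y is the line along which they close (so a half turn about z gives the same grasp; the last joint's range is limited). The gripper opens to 94 mm and grips with 3 to 60 N. Pads are 16 mm wide; open, the fingers measure 119 mm over their backs; the gripper's body (75 mm by 177 mm) begins 78 mm behind the grasp point.
Start: joints at [-1.234, 0.087, 1.371, -0, 1.684, -0.103], TCP at [0.234, -0.498, 0.206] pointing down, gripper open.
Joint ranges: [-3.1, 3.1], [-0.76, 2.03], [0.27, 2.55], [-1.08, 4.22], [0.17, 2.65], [-2.57, 2.57]. Speed limits (rad/s): [2.79, 2.79, 3.14, 3.14, 3.14, 3.14].

## Interface

Orientations are given as [roll, pitch, yaw] about the fixed x, y, z axes, in that order (R = Rz(yaw) Ry(pitch) Rx(roll)).
In Python, from bench import robot gives the robot as it stands.
- The arm moves only by the tool servo_tool, never from a script. Its argument "moves" is a list of rows, each a list of 5 numbers: the shift along the tool's x, y, z in units of 25 mm (1.0 is 25 mm), then the turn about the tool's z in units of 6 degrees (1.0 is 6 degrees), then the closure, from 0 (fully open) to 1 (shut). In form: [[dx, dy, dz, yaw, gripper], ...]. A call has 1 to 10 rows; each row is the pose to reach, as a shift and turn from the pose commanded when the call began, along the tool's axes at that moment; what a row does not reach only later rows make up. A row lasts 1/12 s, in which the tool goes at most 41.7 mm and 7.16 degrees, less where a joint would pass 70% of its speed; a pose out of reach is approached as far as the arm can. A call with a gripper value outside its range is refused whole. The fingers move at their own pace and stop on an object; the grip force is fixed at half the most. Time passes only in rows, so rows that repeat a pose let the fingers close. It gives the time, the measured TCP pose, the force, the opening and the grip force at its end, in the units of the state.
- robot.get_obs(): the state, without advancing time (a new reading comes with each control period).
- robot.snapshot(name): name is "scene" or "top" or "wrist"; returns a dict with "image" (480x640x3 uint8, blue, green, red), "fx", "fy", "cx", "cy" (pixels), "eye" and "orientation" of the camera in the world; the wrist camera has in their place "T_tool_cam" (4x4, takes a point from camera to tool coordinates, whose origin is the TCP and whose axes are the flange's). Camera axes: x right, y down, z forward; pixel columns grow to the right and rows downward; lengths in m; the calibration is good to about 2 mm. A picture is of the moment at which its call begins: read the wrist's pose just before it. There is no depth.
- robot.close_job(): hands the job in; it is judged then, once.
The state is a dict: "time": time; "joint_positions": joint angles; "qvel": joint speeds; "joint_torque": joint torques, N m; "tool_pos": TCP position; "ee_rot": TCP orientation; "wrist_force": force on the tool from outside, world axes, zero at the start; "wrist_torque": the same for the moment, N m; "width": finger opening in m; "finger_force": force on a finger pad.
Only numpy, scipy, OpenCV 4.12 (cv2) and the standard library are available. Lean on these libraries where they do the work, as an engineer would, in place of code of your own. Each camera call takes 0.05 s, during which the arm holds its last target. There are 200 camera calls.

## Working session

There is one attempt and no reset: what is moved stays moved. The work goes in short steps, Python scripts to look and compute and a tool call to move; the robot and the scene stay as the last step left them, time stands still between calls to the robot, and variables do not carry over. Pictures are saved under pics/ and viewed, at most 10 in all, crops included, and the job is handed in when it is done.

Besides the shell and the picture viewer there is one more tool, called after "Emit:" as name(argument=value, ...) on one line, values as JSON. servo_tool: Moves the arm, as the interface text tells. Its arguments: {"type":"object","properties":{"moves":{"type":"array"}},"required":["moves"]}

```bash
mkdir -p pics; ls; cat > h.py <<'E'
import numpy as np,cv2
from scipy.spatial.transform import Rotation as R
from bench import robot
def snap(n,f=None):
    o=robot.get_obs(); s=robot.snapshot(n)
    if f: cv2.imwrite('pics/'+f,s['image'])
    return o,s
E
python3 - <<'E'
from h import *
for n in('top','scene'):
    o,s=snap(n,n+'0.png'); print(n,{k:v for k,v in s.items() if k!='image'})
print(o)
E
```

```text
pics
top {'fx': 552.5799393126432, 'fy': 552.5799393126432, 'cx': 324.4210661275651, 'cy': 247.47434168957173, 'eye': array([0.36624851, 0.0411289 , 1.09555036]), 'orientation': array([-3.09767583,  0.00872221, -1.55128779])}
scene {'fx': 500.2385060517966, 'fy': 500.2385060517966, 'cx': 329.8533253999275, 'cy': 239.92164208740954, 'eye': array([1.07498904, 0.10761668, 0.97230694]), 'orientation': array([-2.54004456, -0.01016781,  1.7017168 ])}
{'time': 0.05, 'joint_positions': array([-1.23408619e+00,  8.79559553e-02,  1.37219204e+00,  3.10929731e-06,
        1.68357629e+00, -1.03096443e-01]), 'qvel': array([-0.00022639,  0.0015642 , -0.00325131,  0.00024592,  0.00079759,
       -0.00243542]), 'joint_torque': array([ 1.92232576e-03, -3.41540337e+01, -3.03594768e+01,  7.20443227e-02,
        3.04852612e-02, -8.96290317e-05]), 'tool_pos': array([ 0.23399632, -0.49716598,  0.2043352 ]), 'ee_rot': array([-3.13947266e+00, -2.22448387e-04,  4.39806691e-01]), 'wrist_force': array([-0.57341173, -0.46309147, -0.48576252]), 'wrist_torque': array([-0.03529672, -0.05710045, -0.00204695]), 'finger_force': 0.0, 'width': 0.09430964780001448}
```

View pics/top0.png

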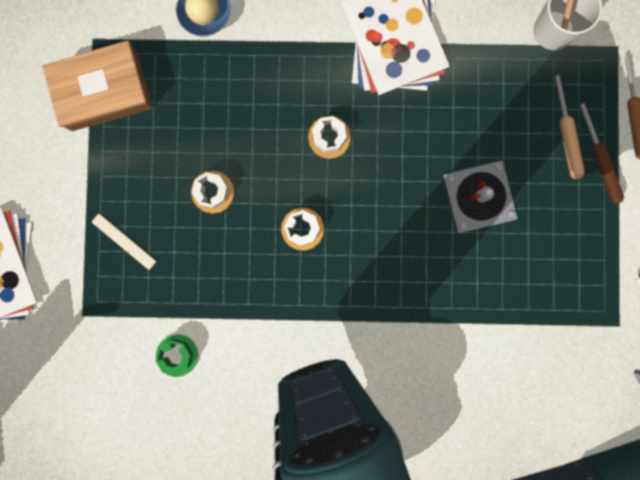

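View pics/scene0.png

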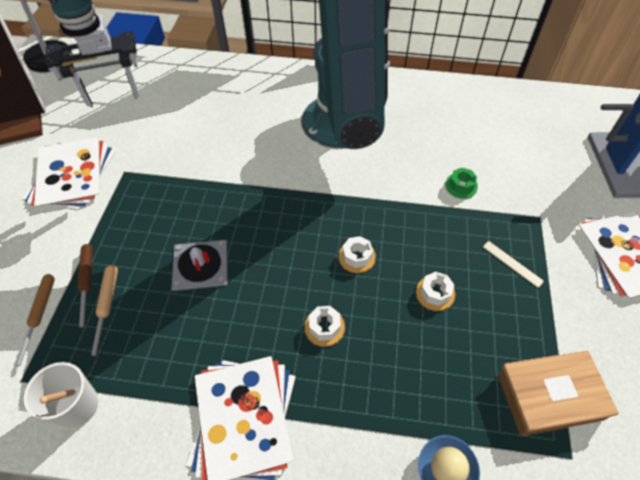

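The top view shows three white collars at about (330,136), (212,191) and (302,229), and the arbor at (480,197). The green decoy is at (177,355). I'll zoom in and measure.

```bash
cat >> h.py <<'E'
def cast(s,uv,z,o=None):
    "pixels -> points on plane z"
    uv=np.atleast_2d(np.float64(uv))
    d=np.c_[(uv[:,0]-s['cx'])/s['fx'],(uv[:,1]-s['cy'])/s['fy'],np.ones(len(uv))]
    if 'eye' in s: e,M=s['eye'],R.from_euler('xyz',s['orientation']).as_matrix()
    else:
        T=np.eye(4);T[:3,:3]=R.from_euler('xyz',o['ee_rot']).as_matrix();T[:3,3]=o['tool_pos'];T=T@s['T_tool_cam'];e,M=T[:3,3],T[:3,:3]
    d=d@M.T
    return e,d,(e+d*((z-e[2])/d[:,2])[:,None])
def meet(e1,d1,e2,d2):
    t=np.linalg.lstsq(np.c_[d1,-d2],e2-e1,rcond=None)[0]
    a,b=e1+d1*t[0],e2+d2*t[1]
    return (a+b)/2,np.linalg.norm(a-b)
E
python3 - <<'E'
from h import *
P={'top':[(330,136),(212,191),(302,229),(480,197)],'scene':[(325,325),(436,291),(357,254),(200,264)]}
rows=[];res={}
for n in P:
    o,s=snap(n); im=s['image']
    rows.append(np.hstack([cv2.resize(im[v-30:v+30,u-30:u+30],(200,200),interpolation=cv2.INTER_CUBIC) for u,v in P[n]]))
    hsv=cv2.cvtColor(im,cv2.COLOR_BGR2HSV)
    m=cv2.inRange(hsv,(0,0,135),(180,70,255)) 
    r=[]
    for u,v in P[n][:3]:
        w=np.zeros_like(m);cv2.circle(w,(u,v),27,255,-1)
        c=max(cv2.findContours(m&w,0,2)[0],key=cv2.contourArea)
        h=cv2.convexHull(c);M=cv2.moments(h);r.append((M['m10']/M['m00'],M['m01']/M['m00']))
    b=cv2.inRange(hsv,(8,90,80),(30,255,255))
    r2=[]
    for u,v in P[n][:3]:
        w=np.zeros_like(m);cv2.circle(w,(u,v),30,255,-1)
        pts=cv2.findNonZero(b&w); (x,y),(aa,bb),an=cv2.fitEllipse(cv2.convexHull(pts)); r2.append((x,y,aa,bb))
    res[n]=(s,r,r2); print(n,np.round(r,1).tolist(),np.round(r2,1).tolist())
cv2.imwrite('pics/z0.png',np.vstack(rows))
for i in range(3):
    A=[cast(res[n][0],res[n][2][i][:2],0.008) for n in P]
    p,g=meet(A[0][0],A[0][1][0],A[1][0],A[1][1][0]); print('rim',p.round(4),g.round(4),[a[2].round(4).tolist() for a in A])
E
```

```text
top [[329.0, 133.8], [209.4, 189.6], [301.8, 227.4]] [[328.9, 136.9, 42.9, 43.4], [212.3, 191.8, 43.1, 43.4], [302.1, 228.8, 43.3, 43.8]]
scene [[324.2, 322.4], [437.1, 287.9], [357.1, 251.2]] [[324.2, 326.6, 39.4, 41.0], [435.2, 292.8, 34.9, 40.5], [356.7, 256.1, 33.2, 37.5]]
rim [0.635  0.0473 0.0038] 0.0007 [[[0.634, 0.047, 0.008]], [[0.6369, 0.0479, 0.008]]]
rim [0.521  0.2779 0.0015] 0.001 [[[0.5201, 0.276, 0.008]], [[0.5246, 0.2772, 0.008]]]
rim [0.4503 0.0971 0.0027] 0.001 [[[0.4499, 0.0964, 0.008]], [[0.4536, 0.0977, 0.008]]]
```

View pics/z0.png

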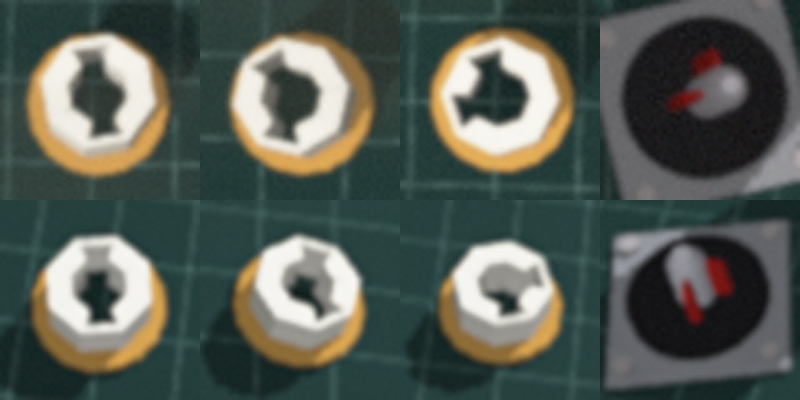

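The zoomed crops show the keyways: collar 1 (top view at 330,136) is 180° apart, collar 2 (212,191) about 130°, and collar 3 (302,229) about 90°. That makes collar 3 collar_b, at roughly (0.450, 0.097). The arbor's red keys point up and left in the top view. Next I'll plan wrist looks at the arbor and the collar.

```bash
cat >> h.py <<'E'
def togo(target,yaw=None,o=None):
    "shift in move units (tool axes) to target tcp, and turn"
    o=o or robot.get_obs(); M=R.from_euler('xyz',o['ee_rot']).as_matrix()
    d=M.T@(np.array(target)-o['tool_pos'])/.025
    t=None
    if yaw is not None: t=-np.degrees((yaw-o['ee_rot'][2]+np.pi/2)%np.pi-np.pi/2)/6
    return d.round(2),t
E
python3 - <<'E'
from h import *
o,s=snap('top'); print('arbor seat~',cast(s,(477,197),.015)[2])
o,w=snap('wrist'); print(np.round(w['T_tool_cam'],3),w['fx'],w['cx'],w['cy'])
a=cast(s,(477,197),.015)[2][0]
T=w['T_tool_cam']; print('view centre z=.03',cast(w,(320,240),.03,o)[2], o['tool_pos'])
print(togo([a[0],a[1],.25]),togo([.45,.097,.25]))
E
```

```text
arbor seat~ [[ 0.51829844 -0.24568755  0.015     ]]
[[ 0.001 -0.973 -0.232  0.067]
 [ 1.     0.     0.001 -0.001]
 [-0.    -0.232  0.973 -0.178]
 [ 0.     0.     0.     1.   ]] 404.2126189228917 317.5248830167545 247.94776892268067
view centre z=.03 [[ 0.22534605 -0.50338404  0.03      ]] [ 0.23408583 -0.49742484  0.20491615]
(array([14.57, -4.28, -1.79]), None) (array([ 17.94, -17.84,  -1.78]), None)
```

Emit:
servo_tool(moves=[[1.4,-0.4,-0.2,0,0],[2.9,-0.9,-0.4,0,0],[4.4,-1.3,-0.6,0,0],[5.9,-1.7,-0.8,0,0],[7.4,-2.1,-1,0,0],[8.9,-2.6,-1.2,0,0],[10.4,-3,-1.4,0,0],[12,-3.5,-1.6,0,0],[12.6,-3.7,-1.6,0,0],[12.6,-3.7,-1.6,0,0]])

```text
time: 1.13
tool_pos: [0.4824, -0.2769, 0.2456]
ee_rot: [-3.141, -0.001, 0.446]
wrist_force: [-0.4, 0.1, -0.1]
width: 0.0937
finger_force: 0.0
```

```bash
python3 - <<'E'
from h import *
o,s=snap('wrist','w1.png'); np.save('w1.npy',[o,s]); print(o['tool_pos'],o['qvel'].round(3))
E
```

```text
[ 0.4823534  -0.27689525  0.24562686] [-0.066 -0.009  0.027 -0.05   0.004 -0.039]
```

Emit:
servo_tool(moves=[[1.5,0,0,0,0],[3,0,0,0,0],[4,0,0,0,0],[4,0,0,0,0],[4,0,0,0,0]])

```text
time: 1.6
tool_pos: [0.5698, -0.2381, 0.2444]
ee_rot: [-3.141, 0.002, 0.44]
wrist_force: [0.1, 0.0, -0.1]
width: 0.094
finger_force: 0.0
```

```bash
python3 - <<'E'
from h import *
o,s=snap('wrist'); np.save('w2.npy',[o,s]); print(o['tool_pos'],o['qvel'].round(3))
a,b=np.load('w1.npy',allow_pickle=True)[1]['image'],s['image']
cv2.imwrite('pics/w12.png',cv2.resize(np.hstack([a,b]),(800,300)))
print(togo([.45,.097,.25],o=o))
E
```

```text
[ 0.56978337 -0.2381208   0.24442935] [-0.025 -0.032  0.016 -0.007  0.004 -0.003]
(array([  1.37, -14.17,  -0.21]), None)
```

View pics/w12.png

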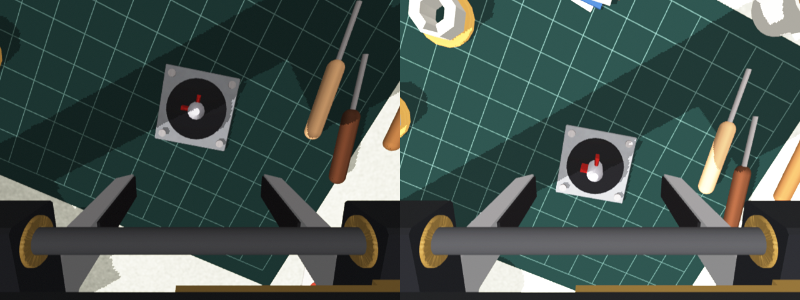

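Left half (w1) shows the arbor at about (197,108) and the right half (w2) at about (595,165), both with the red keys visible. I'll extract the seat ellipse and red keys.

```bash
cat > arb.py <<'E'
from h import *
Z=[];crops=[];L=[]
for f,(u,v) in (('w1.npy',(316,172)),('w2.npy',(312,264))):
    o,s=np.load(f,allow_pickle=True); im=s['image']; hsv=cv2.cvtColor(im,cv2.COLOR_BGR2HSV)
    W=np.zeros(im.shape[:2],np.uint8); cv2.circle(W,(u,v),72,255,-1)
    dark=cv2.inRange(im,(0,0,0),(48,48,48))&W
    dark=cv2.morphologyEx(dark,cv2.MORPH_OPEN,np.ones((3,3)))
    n,lab,st,ce=cv2.connectedComponentsWithStats(dark)
    cand=[k for k in range(1,n) if st[k,4]>500]; k=min(cand,key=lambda k:np.hypot(*(ce[k]-(u,v))))
    hull=cv2.convexHull(cv2.findNonZero(np.uint8(lab==k)))
    e=cv2.fitEllipse(hull); red=(cv2.inRange(hsv,(0,120,40),(10,255,255))|cv2.inRange(hsv,(170,120,40),(180,255,255)))&W
    cs=sorted(cv2.findContours(red,0,2)[0],key=cv2.contourArea)[-2:]
    rects=[cv2.minAreaRect(c) for c in cs]
    print(f,'seat',np.round(e[0],1),np.round(e[1],1),'world z.015',cast(s,e[0],.015,o)[2].round(4)[0],'red',[(np.round(r[0],1).tolist(),np.round(r[1],1).tolist(),round(r[2],1),cv2.contourArea(c)) for r,c in zip(rects,cs)])
    hw=cast(s,hull[:,0],.015,o)[2][:,:2]; (cx,cy),rad=cv2.minEnclosingCircle(np.float32(hw)); print(' circle',round(cx,4),round(cy,4),round(rad,4))
    L.append(cast(s,e[0],.015,o)[:2])
    c=im.copy(); cv2.ellipse(c,e,(0,255,0),1); crops.append(cv2.resize(c[v-60:v+60,u-60:u+60],(400,400),interpolation=cv2.INTER_CUBIC))
print(meet(L[0][0],L[0][1][0],L[1][0],L[1][1][0]))
cv2.imwrite('pics/arb.png',np.hstack(crops))
E
python3 arb.py
```

```text
w1.npy seat [313.7 173.5] [95.5 96.3] world z.015 [ 0.5216 -0.2535  0.015 ] red [([317.1, 156.9], [7.1, 12.7], 9.5, 73.0), ([294.5, 172.4], [12.2, 9.2], 11.3, 92.5)]
 circle 0.5204 -0.254 0.0478
w2.npy seat [311.8 265.1] [87.3 89.7] world z.015 [ 0.522  -0.2534  0.015 ] red [([315.0, 255.5], [19.0, 8.0], 90.0, 115.5), ([294.0, 268.5], [11.4, 15.5], 14.0, 151.0)]
 circle 0.521 -0.2542 0.0478
(array([ 0.52153158, -0.25356301,  0.0132821 ]), np.float64(0.00010394838429879715))
```

View pics/arb.png

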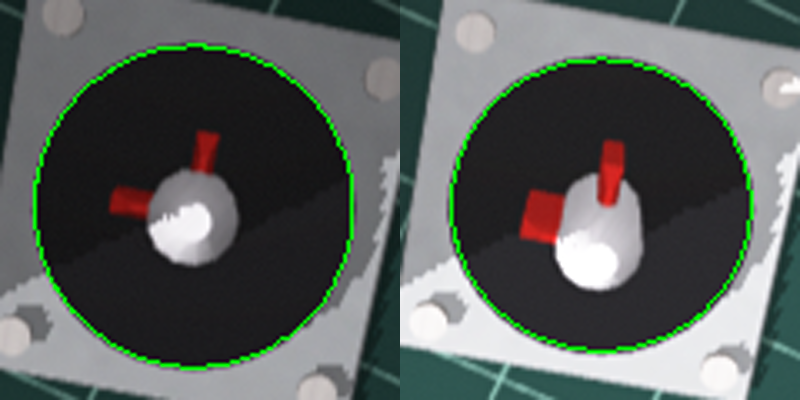

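The crops show the seat ellipse fitting well and the two keys about 90° apart, pointing up (tilted right) and left. The arbor centre is (0.5215, -0.2536) and the seat height measures 13 mm, which agrees with the stated 15 mm. On to the collar.

Emit:
servo_tool(moves=[[0,-1.5,0,0,0],[0.1,-3,0,0,0],[0.1,-4.6,0,0,0],[0.2,-6.2,0,0,0],[0.2,-7.8,0,0,0],[0.2,-9.4,0,0,0],[0.2,-11,0,0,0],[0.2,-12.6,0,0,0],[0.2,-14.2,0,0,0],[0.2,-14.2,0,0,0]])

```text
time: 2.48
tool_pos: [0.4204, 0.0895, 0.2465]
ee_rot: [-3.14, -0.002, 0.445]
wrist_force: [0.8, -1.6, 0.7]
width: 0.0938
finger_force: 0.0
```

Emit:
servo_tool(moves=[[0,0,0,0,0],[0,0,0,0,0]])

```text
time: 2.65
tool_pos: [0.4235, 0.0846, 0.2458]
ee_rot: [3.14, -0.001, 0.438]
wrist_force: [0.9, 0.0, -0.8]
width: 0.0938
finger_force: 0.0
```

```bash
python3 - <<'E'
from h import *
o,s=np.load('w2.npy',allow_pickle=True)
b=np.array([(75,32),(380,88),(28,320),(322,370)])/3.3333+(252,204)
p=cast(s,b,.013,o)[2]; print('bolts mean',p.mean(0),'yaw',[np.degrees(np.arctan2(*(d[1::-1]))).round(1) for d in (p[0]-p[2],p[1]-p[3],p[0]-p[1],p[2]-p[3])])
o,s=snap('wrist'); np.save('w3.npy',[o,s]); print(o['tool_pos'],o['qvel'].round(3),o['time'])
E
```

```text
bolts mean [ 0.5209072  -0.25454242  0.013     ] yaw [np.float64(14.6), np.float64(15.4), np.float64(104.7), np.float64(104.9)]
[0.42353427 0.08458814 0.24580242] [-0.024  0.022 -0.011  0.003 -0.     0.005] 2.65
```

Emit:
servo_tool(moves=[[1,0,0.5,0,0],[2,0,1,0,0],[2,0,1.5,0,0],[2,0,1.5,0,0],[2,0,1.5,0,0]])

```text
time: 3.12
tool_pos: [0.4684, 0.1057, 0.2067]
ee_rot: [-3.141, 0.004, 0.437]
wrist_force: [-0.5, -0.4, -0.4]
width: 0.0937
finger_force: 0.0
```

```bash
python3 - <<'E'
from h import *
o,s=snap('wrist'); np.save('w4.npy',[o,s]); print(o['tool_pos'],o['ee_rot'],o['qvel'].round(3))
a,b=np.load('w3.npy',allow_pickle=True)[1]['image'],s['image']
cv2.imwrite('pics/w34.png',cv2.resize(np.hstack([a,b]),(800,300)))
E
```

```text
[0.46837509 0.10567286 0.20669179] [-3.14097345  0.00359809  0.43723996] [ 0.007 -0.032 -0.027  0.004  0.     0.003]
```

View pics/w34.png

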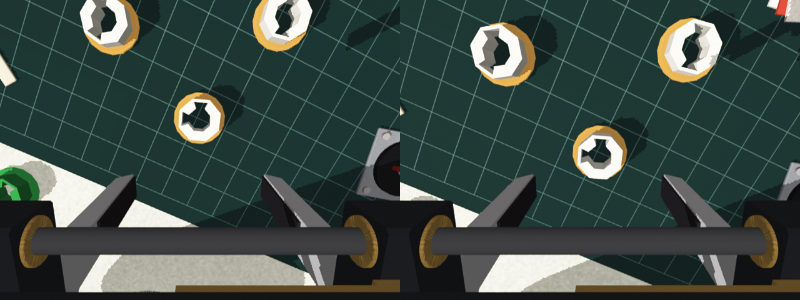

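w3 shows the chosen collar at half-scale (199,118) and w4 at (600,153), with keyways up and left, 90° apart, the same sense as the arbor. The two other collars are in the background. Now centre, height and yaw.

```bash
cat > col.py <<'E'
from h import *
crops=[];L=[];Lr=[]
for f,(u,v) in (('w3.npy',(319,189)),('w4.npy',(319,245))):
    o,s=np.load(f,allow_pickle=True); im=s['image']; hsv=cv2.cvtColor(im,cv2.COLOR_BGR2HSV)
    W=np.zeros(im.shape[:2],np.uint8); cv2.circle(W,(u,v),58,255,-1)
    br=cv2.inRange(hsv,(8,90,70),(30,255,255))&W
    wh=cv2.inRange(hsv,(0,0,215),(180,60,255))&W
    n,lab,st,ce=cv2.connectedComponentsWithStats(wh); k=1+np.argmax(st[1:,4])
    h=cv2.convexHull(cv2.findNonZero(np.uint8(lab==k)))
    rim=cv2.fitEllipse(cv2.convexHull(cv2.findNonZero(br))); M=cv2.moments(h); top=(M['m10']/M['m00'],M['m01']/M['m00'])
    hw=cast(s,h[:,0],.036,o)[2][:,:2]; d=np.roll(hw,-1,0)-hw; l=np.hypot(*d.T); a=np.degrees(np.arctan2(d[:,1],d[:,0]))
    z=np.sum(l**2*np.exp(8j*np.radians(a))); yaw=np.degrees(np.angle(z))/8
    # keyways: hole pixels beyond bore radius in top plane
    hm=np.zeros_like(W); cv2.fillConvexPoly(hm,h,255); hole=hm&~wh
    p=cast(s,cv2.findNonZero(hole)[:,0],.036,o)[2][:,:2]; c=cast(s,top,.036,o)[2][0,:2]; q=p-c; r=np.hypot(*q.T); m=(r>.020)&(r<.0275)
    A=np.degrees(np.arctan2(q[m,1],q[m,0])); hist=np.histogram(A,np.arange(-180,181,15))[0]
    area=cv2.contourArea(np.float32(hw)); 
    ks=[A[abs(A-x)<25].mean().round(1) for x in (15,105)]
    print(f,'top',np.round(top,1),c.round(4),'flats',round(2e3*np.sqrt(area/3.3137),1),'octyaw mod45',round(yaw%45,1),abs(z)/sum(l**2),'keys',ks,hist)
    L.append(cast(s,top,.036,o)[:2]);Lr.append(cast(s,rim[0],.008,o)); print('  rim',np.round(rim[:2],1).tolist(),Lr[-1][2].round(4)[0])
    cimg=im.copy(); cv2.polylines(cimg,[h],True,(0,255,0),1); cv2.ellipse(cimg,rim,(255,0,0),1)
    crops.append(cv2.resize(cimg[v-60:v+60,u-60:u+60],(400,400),interpolation=cv2.INTER_CUBIC))
print('top',meet(L[0][0],L[0][1][0],L[1][0],L[1][1][0]),'rim',meet(Lr[0][0],Lr[0][1][0],Lr[1][0],Lr[1][1][0]))
cv2.imwrite('pics/col.png',np.hstack(crops))
E
python3 col.py
```

```text
w3.npy top [318.7 191.4] [0.4508 0.0962] flats 62.3 octyaw mod45 20.3 0.958608387211981 keys [np.float64(18.9), np.float64(109.2)] [ 0  0  0  0  0  0  0  0  0  0  0  7 51 47 45  0  0  4 51 46 45  0  0  0]
  rim [[318.4, 188.6], [81.8, 83.1]] [0.4509 0.0964 0.008 ]
w4.npy top [319.3 251.1] [0.4505 0.0961] flats 62.4 octyaw mod45 20.2 0.9613743084096766 keys [np.float64(18.9), np.float64(109.8)] [ 0  0  0  0  0  0  0  0  0  0  0  9 54 50 49  0  0  2 57 54 52  0  0  0]
  rim [[319.3, 243.2], [86.6, 87.5]] [0.4512 0.0963 0.008 ]
top (array([0.45090992, 0.09625178, 0.03779291]), np.float64(7.048627522376788e-06)) rim (array([0.45083072, 0.09625887, 0.00644789]), np.float64(0.00020029151343380324))
```

View pics/col.png

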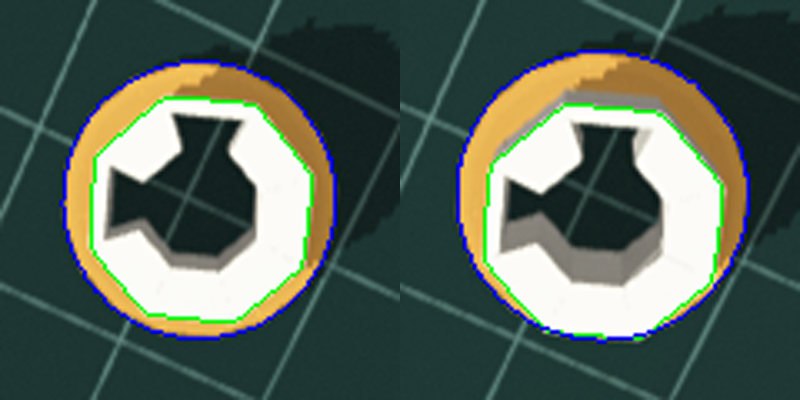

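Fits are clean: the collar is at (0.4508, 0.0962), top at about 37 mm, yaw 20.2°. The arbor yaw is 15°. Approach for the grasp.

```bash
python3 -c "
from h import *
print(togo([.4508,.0962,.06],np.radians(20.2)))"
```

```text
(array([-0.81,  0.05,  5.92]), np.float64(0.812756227905115))
```

Emit:
servo_tool(moves=[[-0.8,0,1,0.8,0],[-0.8,0,2.2,0.8,0],[-0.8,0,3.4,0.8,0],[-0.8,0,4.4,0.8,0],[-0.8,0,5.2,0.8,0],[-0.8,0,5.8,0.8,0],[-0.8,0,5.8,0.8,0],[-0.8,0,5.8,0.8,0],[-0.8,0,5.8,0.8,0]])

```text
time: 3.92
tool_pos: [0.452, 0.0986, 0.065]
ee_rot: [3.14, -0.003, 0.356]
wrist_force: [0.4, -0.1, 0.2]
width: 0.0941
finger_force: 0.0
```

```bash
python3 -c "
from h import *
o=robot.get_obs();print(o['tool_pos'],o['ee_rot'],o['qvel'].round(3),togo([.4508,.0962,.015],np.radians(20.2)))"
```

```text
[0.45202766 0.09856906 0.06502139] [ 3.14045916 -0.00333702  0.35551354] [ 0.005 -0.004 -0.013 -0.    -0.004  0.   ] (array([-0.09,  0.07,  2.  ]), np.float64(0.028237601643117907))
```

Emit:
servo_tool(moves=[[-0.1,0.1,0.4,0,0],[-0.1,0.1,0.8,0,0],[-0.1,0.1,1.2,0,0],[-0.1,0.1,1.6,0,0],[-0.1,0.1,1.8,0,0],[-0.1,0.1,2,0,0],[-0.1,0.1,2,0,0],[-0.1,0.1,2,0,0]])

```text
time: 4.58
tool_pos: [0.4492, 0.0956, 0.0126]
ee_rot: [-3.141, 0.001, 0.356]
wrist_force: [-0.3, -0.2, 0.7]
width: 0.0939
finger_force: 0.0
```

```bash
python3 -c "
from h import *
o=robot.get_obs();print(o['tool_pos'],o['ee_rot'],o['wrist_force'],togo([.4508,.0962,.015],np.radians(20.2)))"
```

```text
[0.44919716 0.0956463  0.01260546] [-3.14148048e+00  6.90103799e-04  3.56158283e-01] [-0.32209252 -0.23776699  0.66405565] (array([ 0.07,  0.  , -0.1 ]), np.float64(0.034394407962075206))
```

Emit:
servo_tool(moves=[[0,0,-0.1,0,0.2],[0,0,-0.1,0,0.3],[0,0,-0.1,0,0.4],[0,0,-0.1,0,0.5],[0,0,-0.1,0,1],[0,0,-0.1,0,1],[0,0,-0.1,0,1],[0,0,-0.1,0,1],[0,0,-0.1,0,1],[0,0,-0.1,0,1]])

```text
time: 5.42
tool_pos: [0.4495, 0.0955, 0.0157]
ee_rot: [3.141, -0.0, 0.356]
wrist_force: [0.7, -0.3, 2.9]
width: 0.0618
finger_force: 30.0
```

Emit:
servo_tool(moves=[[0,0,0,0,1],[0,0,0,0,1],[0,0,0,0,1]])

```text
time: 5.67
tool_pos: [0.4495, 0.0956, 0.0157]
ee_rot: [3.141, -0.0, 0.356]
wrist_force: [-0.5, -1.0, 2.5]
width: 0.0615
finger_force: 30.0
```

Emit:
servo_tool(moves=[[0,0,-0.4,0,1],[0,0,-1,0,1],[0,0,-1.8,0,1],[0,0,-2.8,0,1],[0,0,-3.8,0,1],[0,0,-4.6,0,1],[0,0,-5,0,1],[0,0,-5,0,1],[0,0,-5,0,1]])

```text
time: 6.42
tool_pos: [0.449, 0.0956, 0.1399]
ee_rot: [-3.141, 0.001, 0.356]
wrist_force: [-0.7, -0.0, -3.5]
width: 0.0617
finger_force: 30.0
```

```bash
python3 - <<'E'
from h import *
o,s=snap('wrist','held.png'); np.save('w5.npy',[o,s]); print(o['tool_pos'],o['ee_rot'],o['wrist_force'],o['width'])
print(togo([.5215-.0014*np.cos(.26),-.2538-.0014*np.sin(.26),.135],np.radians(15)))
E
```

```text
[0.44897097 0.09559744 0.1398638 ] [-3.14137099e+00  7.64552766e-04  3.55983015e-01] [-0.65793413 -0.02634458 -3.54704083] 0.0617226600457767
(array([-2.18, 14.11,  0.15]), np.float64(0.899794396107708))
```

View pics/held.png

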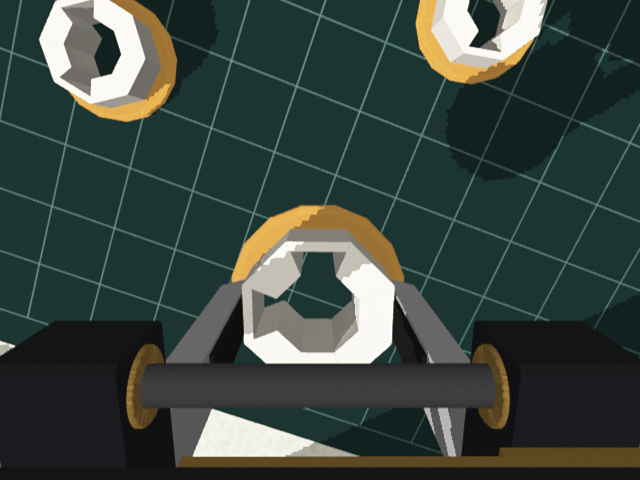

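The collar is held level. Its front top edge is at about row 241 (columns 288–351) and its sides at about columns 243 and 394, with keyways up and left. I'll measure its offset in the tool frame.

```bash
python3 - <<'E'
from h import *
o,s=np.load('w5.npy',allow_pickle=True); im=s['image']
hsv=cv2.cvtColor(im,cv2.COLOR_BGR2HSV); wh=cv2.inRange(hsv,(0,0,225),(180,40,255)); W=np.zeros_like(wh); W[225:362,238:400]=255
n,lab,st,ce=cv2.connectedComponentsWithStats(wh&W); k=1+np.argmax(st[1:,4]); h=cv2.approxPolyDP(cv2.convexHull(cv2.findNonZero(np.uint8(lab==k))),3,True)[:,0]
M=R.from_euler('xyz',o['ee_rot']).as_matrix()
p=(cast(s,h,o['tool_pos'][2]+.0212,o)[2]-o['tool_pos'])@M
print(np.c_[h,(p*1e3).round(1)])
E
```

```text
[[393.  285.   13.4  30.4 -21.2]
 [391.  341.  -11.4  30.6 -21.2]
 [371.  361.  -20.8  22.5 -21.2]
 [264.  361.  -20.8 -23.3 -21.2]
 [244.  342.  -11.9 -31.5 -21.2]
 [244.  334.   -8.3 -31.4 -21.2]
 [362.  264.   22.3  17.5 -21.2]
 [371.  263.   22.8  21.1 -21.2]]
```

Emit:
servo_tool(moves=[[-0.1,1,0,0.1,1],[-0.3,2.2,0,0.2,1],[-0.5,3.6,0,0.3,1],[-0.8,5.1,0,0.4,1],[-1,6.6,0,0.5,1],[-1.2,8.1,0,0.6,1],[-1.5,9.6,0,0.7,1],[-1.7,11,0.1,0.8,1],[-1.9,12.2,0.1,0.9,1],[-2,13,0.1,0.9,1]])

```text
time: 7.3
tool_pos: [0.5144, -0.229, 0.1347]
ee_rot: [-3.139, 0.004, 0.259]
wrist_force: [0.6, 0.7, -2.1]
width: 0.0618
finger_force: 30.0
```

Emit:
servo_tool(moves=[[-0.1,0.5,0,0,1],[-0.1,0.9,0,0,1],[-0.2,1.1,0,0,1],[-0.2,1.1,0,0,1],[-0.2,1.1,0,0,1],[-0.2,1.1,0,0,1]])

```text
time: 7.8
tool_pos: [0.518, -0.2531, 0.1381]
ee_rot: [-3.141, -0.0, 0.263]
wrist_force: [0.1, -0.1, -3.4]
width: 0.0618
finger_force: 30.0
```

```bash
python3 - <<'E'
from h import *
o,s=snap('wrist','over.png'); np.save('w6.npy',[o,s]); print(o['tool_pos'],o['ee_rot'],o['wrist_force'],o['width'],o['qvel'].round(3))
print(togo([.5215-.0014*np.cos(.26),-.2538-.0014*np.sin(.26),.095],np.radians(15)))
E
```

```text
[ 0.51803653 -0.25305588  0.1380948 ] [-3.14116341e+00 -1.56179150e-04  2.63136260e-01] [ 0.10936707 -0.12479436 -3.41566245] 0.0618118402936786 [ 0.002 -0.004 -0.002 -0.002 -0.002 -0.002]
(array([0.07, 0.06, 1.73]), np.float64(0.013795811394952909))
```

View pics/over.png

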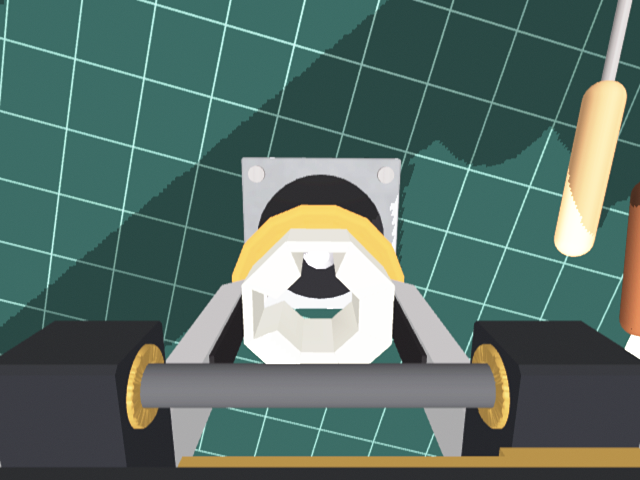

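The shaft tip shows through the bore at about (318,258), and the foot is squared with the tool, so alignment is good. I'll descend with force checks.

Emit:
servo_tool(moves=[[0.1,0.1,0.4,0,1],[0.1,0.1,0.9,0,1],[0.1,0.1,1.4,0,1],[0.1,0.1,1.7,0,1],[0.1,0.1,1.7,0,1],[0.1,0.1,1.7,0,1],[0.1,0.1,1.7,0,1]])

```text
time: 8.43
tool_pos: [0.5213, -0.2562, 0.0956]
ee_rot: [3.141, -0.0, 0.262]
wrist_force: [-0.5, -0.4, -2.5]
width: 0.062
finger_force: 30.0
```

```bash
python3 - <<'E'
from h import *
o=robot.get_obs(); print(o['tool_pos'],o['ee_rot'],o['wrist_force'])
print(togo([.5215-.0011*np.cos(.26),-.2538-.0011*np.sin(.26),.03],np.radians(15)))
E
```

```text
[ 0.52126324 -0.25617887  0.09561325] [ 3.14130563e+00 -2.64267387e-04  2.61737715e-01] [-0.49761496 -0.4338813  -2.54735481]
(array([-0.01, -0.09,  2.62]), np.float64(-0.0005889331610597035))
```

Emit:
servo_tool(moves=[[0,-0.1,0.2,0,1],[0,-0.1,0.5,0,1],[0,-0.1,0.7,0,1],[0,-0.1,0.9,0,1],[0,-0.1,1.1,0,1],[0,-0.1,1.1,0,1],[0,-0.1,1.1,0,1]])

```text
time: 9.02
tool_pos: [0.5201, -0.2535, 0.0673]
ee_rot: [-3.141, 0.001, 0.262]
wrist_force: [0.0, -0.4, -2.2]
width: 0.0617
finger_force: 30.0
```

```bash
python3 - <<'E'
from h import *
o=robot.get_obs(); print(o['tool_pos'],o['ee_rot'],o['wrist_force'],o['wrist_torque'])
print(togo([.5215-.0011*np.cos(.26),-.2538-.0011*np.sin(.26),.03],np.radians(15)))
E
```

```text
[ 0.5201256  -0.25350093  0.06732665] [-3.14081690e+00  8.40507000e-04  2.61686796e-01] [ 0.00351334 -0.40750841 -2.18249436] [ 0.00851174  0.0399738  -0.03588068]
(array([0.01, 0.03, 1.49]), np.float64(-0.0010751755087484967))
```

Free so far and just above the keys, so I'll continue slowly.

Emit:
servo_tool(moves=[[0,0,0.15,0,1],[0,0,0.3,0,1],[0,0,0.45,0,1],[0,0,0.6,0,1],[0,0,0.6,0,1],[0,0,0.6,0,1]])

```text
time: 9.52
tool_pos: [0.5202, -0.2535, 0.0525]
ee_rot: [-3.141, 0.001, 0.262]
wrist_force: [-0.2, -0.0, -2.9]
width: 0.0616
finger_force: 30.0
```

Emit:
servo_tool(moves=[[0,0,0.15,0,1],[0,0,0.3,0,1],[0,0,0.45,0,1],[0,0,0.6,0,1],[0,0,0.6,0,1],[0,0,0.6,0,1]])

```text
time: 10.02
tool_pos: [0.5202, -0.2535, 0.0374]
ee_rot: [-3.141, 0.001, 0.262]
wrist_force: [-0.5, -0.3, -2.3]
width: 0.0614
finger_force: 30.0
```

Emit:
servo_tool(moves=[[0,0,0.1,0,1],[0,0,0.15,0,1],[0,0,0.2,0,1],[0,0,0.24,0,1],[0,0,0.24,0,1],[0,0,0.24,0,1]])

```text
time: 10.52
tool_pos: [0.5204, -0.2536, 0.0319]
ee_rot: [-3.142, 0.0, 0.262]
wrist_force: [-0.3, 0.6, -3.7]
width: 0.0621
finger_force: 30.0
```

Emit:
servo_tool(moves=[[0,0,0.04,0,1],[0,0,0.06,0,1],[0,0,0.06,0,1],[0,0,0.06,0,1]])

```text
time: 10.85
tool_pos: [0.5206, -0.2538, 0.0307]
ee_rot: [3.141, -0.0, 0.262]
wrist_force: [-0.8, 0.5, -0.9]
width: 0.062
finger_force: 30.0
```

Emit:
servo_tool(moves=[[0,0,0.03,0,1],[0,0,0.05,0,1],[0,0,0.05,0,1],[0,0,0.05,0,1]])

```text
time: 11.18
tool_pos: [0.5207, -0.2538, 0.0307]
ee_rot: [3.141, -0.001, 0.262]
wrist_force: [-2.6, -0.2, 5.7]
width: 0.0616
finger_force: 30.0
```

Seat contact: +5.7 N and the height has stopped changing at 30.7 mm. Release, then retreat.

Emit:
servo_tool(moves=[[0,0,0,0,0.3],[0,0,0,0,0.25],[0,0,0,0,0.15],[0,0,0,0,0],[0,0,0,0,0],[0,0,0,0,0],[0,0,0,0,0],[0,0,0,0,0],[0,0,0,0,0]])

```text
time: 11.93
tool_pos: [0.5205, -0.2537, 0.0292]
ee_rot: [3.142, 0.0, 0.262]
wrist_force: [-0.1, 0.1, -0.7]
width: 0.0937
finger_force: 0.0
```

Emit:
servo_tool(moves=[[0,0,-0.3,0,0],[0,0,-0.8,0,0],[0,0,-1.4,0,0],[0,0,-2.2,0,0],[0,0,-3.2,0,0],[0,0,-4.2,0,0],[0,0,-5.2,0,0],[0,0,-6,0,0],[0,0,-6.4,0,0],[0,0,-6.4,0,0]])

```text
time: 12.77
tool_pos: [0.522, -0.2546, 0.1939]
ee_rot: [3.136, -0.005, 0.262]
wrist_force: [-0.2, 0.1, -0.0]
width: 0.094
finger_force: 0.0
```

Emit:
servo_tool(moves=[[-0.6,0,-0.4,0,0],[-1.6,0,-1,0,0],[-1.8,0,-1,0,0],[-1.8,0,-1,0,0],[-1.8,0,-1,0,0]])

```text
time: 13.18
tool_pos: [0.4769, -0.265, 0.213]
ee_rot: [-3.14, 0.0, 0.261]
wrist_force: [0.3, -1.0, -0.4]
width: 0.0943
finger_force: 0.0
```

```bash
python3 - <<'E'
from h import *
o,s=snap('wrist','fin.png'); _,t=snap('scene'); w=s['image'];print(o['time'],o['width'],o['tool_pos'])
c=cv2.resize(t['image'][204:324,140:260],(400,400),interpolation=cv2.INTER_CUBIC)
cv2.imwrite('pics/fin2.png',np.hstack([cv2.resize(w[60:320,190:450],(400,400)),c]))
E
```

```text
13.1833 0.0942934202760718 [ 0.47685377 -0.26499177  0.21297328]
```

View pics/fin2.png

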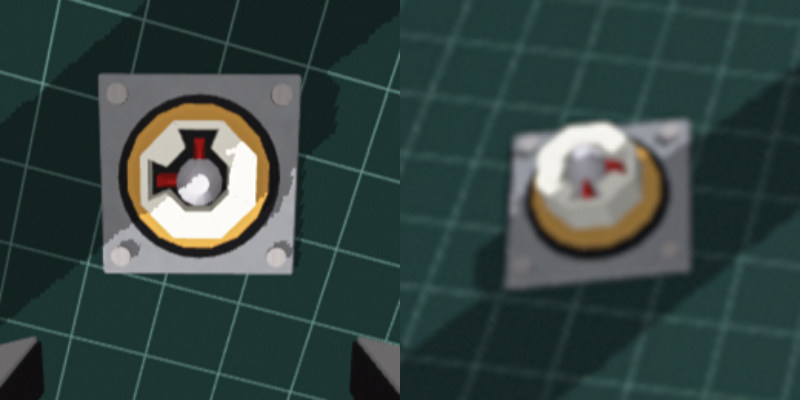

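The collar sits level and concentric on the seat, with both red keys in its keyways, and the gripper is clear. I'll hand the job in.

```bash
python3 -c "
from bench import robot
print(robot.close_job())"
```

```text
the job is handed in; nothing more can be done
None
```

Collar_b, the one with keyways 90° apart, is seated fully home and level on the arbor and released; the other two collars were left where they lay, and the job was handed in at about 13 s (no verdict came back).

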